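# Load the last jar and latch the jar-rack keeper bar

## Task

Stand the loose white jar upright in the empty middle bay of the steel jar rack, then swing the rack's hinged keeper bar over the jars and press it down until it clicks fully home under its sprung catch. Press with care rather than force: feel for the click and stop, do not crush the rubber rest under the bar. Leave the other jars standing in their bays and the mill, tin, mug and spatula where they are.

Things in the scene. Friction and masses are not known exactly. Their poses are not given: they have to be found in the camera images.
- rack: steel jar rack fixed to the worktop: tray 72 x 208 mm, 4 mm floor, walls 32 mm high; origin under its centre at worktop level. Its y axis runs along the row of three bays (68 mm apart, inside 64 mm square), z is up. The hinge post (146 mm high, 24 mm along y, 38 mm along x) stands at y = -118 mm, the catch post at the other end.
- bay (a point): centre of the floor of the empty middle bay, 4 mm above the worktop; axes as the rack's.
- hinge (a point): hinge axis of the keeper bar, 134 mm above the worktop at y = -118 mm of the rack; the axis runs along the rack's x. The stiff hinge holds the bar wherever it is left: about 2 N at the handle moves it.
- keeper (a joint): angle of the keeper bar: 0 = level, pointing along the rack's +y; pi/2 = straight up; at most 2.5 = folded back, leaning away beyond the hinge. Shut, it lies over the jar lids at -0.08 to 0.07 rad, as the catch is set. A flat aluminium bar 16 mm wide, 10 mm thick, 231 mm from the hinge axis to its rounded nose.
- handle (a point): grip point of the bar's handle: a dark steel round rod, 12 mm in diameter, that sticks out sideways from the bar along the rack's -x, 190 mm from the hinge axis. The rod ends 78 mm off the bar's centre line (the bar's side is 8 mm off); this point is on the rod's axis, 50 mm off. Its axes turn with the bar.
- catch_post (a point): fixed point on the catch post, 98 mm above the worktop, y = 122 mm of the rack. The post is 190 mm high, 44 mm along x, and takes y = 101 to 145 mm. It carries a block with a sprung roller over a rubber rest, set by its owner at any height in a 32 mm range (not given: feel for it). The roller's axis is 125 to 157 mm above the worktop.
- rest (a joint): how far the rubber rest under the bar's nose is pressed in (m): 0 = free; 0.001 to 0.0025 = bar shut and held by the roller; above 0.005 = crushed, about 25 N at the handle. Closing, the nose meets the roller about 15 mm above its shut place: it feels like a stop, but 8 to 14 N down at the handle pushes past; after 7 mm more the roller snaps over and drives the bar home.
- jar: the loose jar: white ceramic with a slightly narrower neck under its steel lid, 52 mm in diameter, 100 mm tall, 0.25 kg, standing on the worktop; origin under its centre.
- jar_a: the same kind of jar, standing in the bay by the hinge post; origin under its centre.
- jar_b: the same kind of jar, standing in the bay by the catch post; origin under its centre.
- mill: bystander: dark wooden pepper mill, 54 mm in diameter, 115 mm tall; origin under its centre.
- tin: bystander: plain metal food tin, 74 mm in diameter, 100 mm tall; origin under its centre.
- mug: bystander: white mug, 80 mm in diameter, 90 mm tall; origin under its centre.
- spatula: bystander: kitchen spatula lying flat, along its own x; origin under its middle.
Things that resemble listed ones, but are neither listed nor needed, are in the scene too. What is shaped like the jar_b but green is not meant.

How it is judged:
By the outcome, as a careful person would: the job done as asked, in the order asked, and still so for the second after the job is handed in, with the robot touching nothing.
It also fails if it takes over 64 s, if anything falls off the work surface, if the arm or the gripper's body presses on something with over 40 N, if the wrist force passes 120 N, or if a joint passes its speed limit or range.

## Robot

A 6-joint arm with a two-finger parallel gripper is mounted at the origin on the work surface. World frame = base frame: x ahead of the robot, y to its left, z up, the work surface at z = 0. Lengths are in m, angles in rad, forces in N, time in s.
With the tool pointing down it reaches from about 0.35 to 0.775 m from the base axis. Payload 5.5 kg.
Tool frame: the origin (TCP) lies midway between the tips of the shut fingers; the grasp point (between the pads) lies 19 mm behind it; z points along the fingers, y is the line along which they close (so a half turn about z gives the same grasp; the last joint's range is limited). The gripper opens to 85 mm and grips with 20 to 120 N. Pads are 22 mm wide; open, the fingers measure 114 mm over their backs; the gripper's body (76 mm by 85 mm) begins 54 mm behind the grasp point. The pads swing forward as they close: fully open they stand 13 mm farther back than shut.
Start: joints at [-1.41, 0.313, 0.046, 1.304, 0, 1.431], TCP at [0.17, -0.549, 0.231] pointing down, gripper open.
Joint ranges: [-2.76, 2.76], [-0.86, 1.69], [-1.03, 1.26], [-2.2, 2.34], [-1.47, 1.5], [-3.14, 3.14]. Speed limits (rad/s): [2.57, 2.57, 3.14, 3.14, 3.14, 3.14].

## Interface

Orientations are given as a unit quaternion [w, x, y, z].
In Python, from workcell import get_state, read_camera, camera_info, hand_in, recognise gives the robot as it stands.
- The arm moves only by the tool arm_command, never from a script. Its argument "moves" is one flat list of numbers, 7 for each row, row after row: the opening, from -1 (shut) to 1 (fully open), then the shift along the tool's x, y, z in mm, then the turn, a rotation vector about the tool's x, y, z in rad. A call has 1 to 8 rows; each row shifts and turns the commanded pose from where the row before left it, along the tool's axes as they then stand; what a row does not reach is not made up. A row lasts 1/8 s, in which the tool goes at most 62.5 mm and 10.7 degrees, less where a joint would pass 70% of its speed; a pose out of reach is approached as far as the arm can. A call with a gripper value outside its range is refused whole. The fingers move at their own pace and stop on an object; "newtons" is the grip in N (left out, the last holds). Time passes only in rows, so rows that do not move let the fingers close. It gives the time, the measured TCP pose, the force, the opening and the grip force at its end, in the units of the state.
- get_state(): the state, without advancing time (a new reading comes with each control period).
- read_camera(name): name is "side" or "top"; returns (picture, depth): 384x512x3 uint8, blue, green, red; 384x512 float32, m along the optical axis (not along the pixel's ray), 0 where there is no reading.
- camera_info(name): a dict with "fovy" (degrees; the focal length in pixels is half the picture's height over the tangent of half this angle, whatever the lens; pixels are square), "cx", "cy" (the principal point, pixels), "eye" and "orientation" of the camera in the world. Camera axes: x right, y down, z forward; pixel columns grow to the right and rows downward; lengths in m; the calibration is good to about 2 mm. A picture is of the moment at which its call begins. camera_info takes no time and is no camera call.
- hand_in(): hands the job in; it is judged then, once.
Trained networks look in the newest picture that a camera, given by its name, has taken for a name from the list of things; names that differ only in an ending like _2 or _b are one class to them, and where a whole thing is asked for, a point or a joint stands for the part that bears it (a point fixed in the world has none). Each returns a list of dicts, best first, with "confidence" (0 to 1); they miss things now and then, are a little off and sometimes report something else, mostly with a low value. They report only what shows in the picture. A call takes as long as a camera call. They do not tell look-alikes from the thing itself.
- recognise(camera, label): "point" ([column, row] in pixels, amid what is visible of it).
The state is a dict: "clock": time; "joint_pos": joint angles; "qvel": joint speeds; "tau": joint torques, N m; "tcp_pos": TCP position; "orientation": TCP orientation; "wrist_force": force on the tool from outside, world axes, zero at the start; "ft_torque": the same for the moment, N m; "finger_gap": finger opening in m; "grip_force": force on a finger pad.
Only numpy, scipy, OpenCV 4.12 (cv2) and the standard library are available. Lean on these libraries where they do the work, as an engineer would, in place of code of your own. Each camera call takes 0.05 s, during which the arm holds its last target. There are 200 camera calls.

## Working session

There is one attempt and no reset: what is moved stays moved. The work goes in short steps, Python scripts to look and compute and a tool call to move; the robot and the scene stay as the last step left them, time stands still between calls to the robot, and variables do not carry over. Pictures are saved under pics/ and viewed, at most 10 in all, crops included, and the job is handed in when it is done.

Besides the shell and the picture viewer there is one more tool, called after ">>>" as name(argument=value, ...) on one line, values as JSON. arm_command: Moves the arm, as the interface text tells. Its arguments: {"type":"object","properties":{"moves":{"type":"array"},"newtons":{"type":"number"}},"required":["moves"]}

```bash
mkdir -p pics; ls; cat > h.py <<'E'
import numpy as np, cv2
from workcell import *
from scipy.spatial.transform import Rotation as R
def K(n):
    c=camera_info(n); f=192/np.tan(np.radians(c['fovy'])/2); q=c['orientation']
    return f,c['cx'],c['cy'],np.array(c['eye']),R.from_quat([q[1],q[2],q[3],q[0]]).as_matrix()
def cloud(n,d):
    f,cx,cy,e,M=K(n); v,u=np.mgrid[:d.shape[0],:d.shape[1]]
    P=np.stack([(u-cx)/f*d,(v-cy)/f*d,d],-1)@M.T+e
    P[d<=0]=np.nan; return P
def proj(n,p):
    f,cx,cy,e,M=K(n); q=(np.array(p)-e)@M; return [cx+f*q[0]/q[2],cy+f*q[1]/q[2]]
E
python3 - <<'E'
from h import *
for n in("side","top"):
    print(n,camera_info(n))
    im,d=read_camera(n); np.savez(f'pics/{n}0.npz',im=im,d=d); P=cloud(n,d)
    for l in("rack","jar","handle","keeper","catch_post","mill","tin","mug","spatula"):
        try:
            for r in recognise(n,l):
                u,v=[int(round(x)) for x in r['point']]
                print(n,l,round(r['confidence'],2),(u,v),P[v,u].round(3))
        except Exception as e: print(l,e)
    cv2.imwrite(f'pics/{n}0.png',im)
a=[cv2.imread(f'pics/{n}0.png') for n in("side","top")]
print(get_state())
E
```

```text
pics
side {'fovy': 52.08027286899426, 'cx': 259.0010974981727, 'cy': 191.37674522270794, 'eye': array([ 0.60734216, -0.7396555 ,  0.85234929]), 'orientation': array([-0.37111799,  0.92655564,  0.05894082, -0.01709001])}
side rack 0.87 (274, 186) [ 0.567 -0.006  0.104]
side jar 0.77 (274, 162) [0.556 0.11  0.085]
side jar 0.71 (228, 194) [ 0.443 -0.018  0.068]
side jar 0.71 (307, 185) [0.656 0.05  0.064]
side jar 0.47 (279, 196) [ 0.582 -0.017  0.079]
side jar 0.45 (276, 187) [ 0.572 -0.011  0.106]
side handle 0.59 (258, 184) [ 0.543 -0.179  0.282]
side keeper 0.7 (258, 182) [ 0.543 -0.175  0.284]
side catch_post 0.78 (272, 190) [ 0.57  -0.13   0.217]
side mill 0.69 (261, 184) [ 0.552 -0.203  0.307]
side tin 0.78 (244, 128) [0.445 0.262 0.081]
side mug 0.74 (195, 272) [ 0.395 -0.232  0.003]
side spatula 0.62 (234, 323) [ 0.513 -0.351  0.004]
top {'fovy': 48.768818280927526, 'cx': 252.48939381930325, 'cy': 192.50079493065806, 'eye': array([ 0.34509964, -0.03253542,  1.25490857]), 'orientation': array([-0.05248037,  0.71191667, -0.69732101,  0.06452808])}
top rack 0.92 (214, 183) [0.58 
[... 668 characters left out ...]
]
{'clock': 1.0, 'joint_pos': array([-1.40959922e+00,  3.13173760e-01,  4.61423499e-02,  1.30359015e+00,
       -1.13354070e-05,  1.43118286e+00]), 'qvel': array([ 0.00140494,  0.00052457,  0.00086978,  0.00106817, -0.00135863,
        0.00160178]), 'tau': array([ 2.12922646e-04, -4.80474043e+01,  2.98818630e+01,  2.93133435e-04,
       -6.71043585e-05, -4.05170553e-06]), 'tcp_pos': array([ 0.17036005, -0.54925189,  0.23135548]), 'orientation': array([ 8.74379127e-05,  9.88710428e-01,  1.49838855e-01, -4.72438258e-06]), 'wrist_force': array([ 0.59216143, -0.56258534,  0.7218393 ]), 'ft_torque': array([0.00416093, 0.01315326, 0.00173402]), 'grip_force': 0.0, 'finger_gap': 0.08547498427890655}
```

View pics/top0.png

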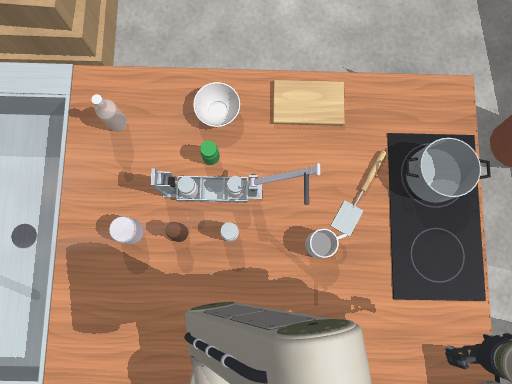

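View pics/side0.png

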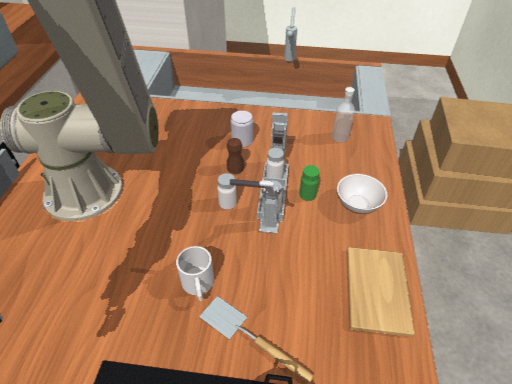

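The top view shows the rack from (155,180) at the catch post to (258,190) at the hinge post, with the bar folded back to the nose at (318,170) and the handle at (307,188). Things that could be taken for the loose jar:
- white jar at (229,231) in the top view, (228,194) in the side view: standing free with a steel lid, so this is my choice
- racked jars at (187,187) and (236,185)
- green look-alike at (210,152)
- tin at (125,230)
- mug at (323,243)

Next I check the choice in a crop and measure.

```bash
python3 - <<'E'
from h import *
C={}
for n in("top","side"):
    z=np.load(f'pics/{n}0.npz'); C[n]=(z['im'],cloud(n,z['d']))
def sel(n,x0,x1,y0,y1,z0,z1):
    P=C[n][1]; m=(P[...,0]>x0)&(P[...,0]<x1)&(P[...,1]>y0)&(P[...,1]<y1)&(P[...,2]>z0)&(P[...,2]<z1); return P[m]
def rect(n,*a):
    p=sel(n,*a)
    if len(p)<4: print(n,a,len(p));return
    r=cv2.minAreaRect((p[:,:2]*1000).astype(np.float32)); print(n,a,len(p),'rect',np.round(r[0],1),np.round(r[1],1),round(r[2],1),'zmed/max',p[:,2].mean().round(4),np.percentile(p[:,2],[5,95]).round(3),'mean',p[:,:2].mean(0).round(4))
for n in C:
    print('jar');rect(n,.39,.48,-.03,.06,.09,.115)
    print('jar_a');rect(n,.52,.61,-.06,.035,.09,.115)
    print('jar_b');rect(n,.51,.61,.085,.165,.09,.115)
    print('walls');rect(n,.49,.66,-.1,.24,.022,.045)
    print('hinge');rect(n,.52,.62,-.09,-.03,.13,.16)
    print('catch');rect(n,.50,.65,.15,.25,.178,.21)
    print('bar');rect(n,.45,.7,-.32,-.06,.16,.4)
    p=sel(n,.45,.7,-.32,-.06,.15,.4)
    for i in range(0,len(p),max(1,len(p)//25)): print(p[i].round(3),end=' ')
    print()
    print('mill');rect(n,.36,.47,.10,.19,.1,.13)
t,s=C['top'][0],C['side'][0]
a=cv2.resize(t[140:260,140:330],None,fx=4,fy=4,interpolation=2); b=cv2.resize(s[100:240,200:330],None,fx=4,fy=4,interpolation=2)
cv2.imwrite('pics/c1.png',a);cv2.imwrite('pics/c2.png',b)
E
```

```text
jar
top (0.39, 0.48, -0.03, 0.06, 0.09, 0.115) 225 rect [433.6  11.6] [43.9 43.7] 1.8 zmed/max 0.0992 [0.096 0.103] mean [0.4332 0.0125]
jar_a
top (0.52, 0.61, -0.06, 0.035, 0.09, 0.115) 241 rect [562.4 -17.8] [44.1 76.9] 2.8 zmed/max 0.1032 [0.099 0.107] mean [ 0.561  -0.0042]
jar_b
top (0.51, 0.61, 0.085, 0.165, 0.09, 0.115) 229 rect [557.1 135.4] [45.1 44.8] 63.0 zmed/max 0.1031 [0.099 0.108] mean [0.5569 0.1344]
walls
top (0.49, 0.66, -0.1, 0.24, 0.022, 0.045) 474 rect [590.8  74.5] [133.2 272.2] 0.3 zmed/max 0.0313 [0.024 0.041] mean [0.5604 0.0738]
hinge
top (0.52, 0.62, -0.09, -0.03, 0.13, 0.16) 143 rect [561.1 -54.2] [44.3 28.9] 1.2 zmed/max 0.144 [0.135 0.157] mean [ 0.5597 -0.0522]
catch
top (0.5, 0.65, 0.15, 0.25, 0.178, 0.21) 84 rect [560.3 207. ] [43.4 10.2] 1.2 zmed/max 0.1882 [0.181 0.193] mean [0.5598 0.2066]
bar
top (0.45, 0.7, -0.32, -0.06, 0.16, 0.4) 590 rect [ 526.8 -134.6] [ 90.8 133.7] 3.2 zmed/max 0.2556 [0.172 0.31 ] mean [ 0.5499 -0.148 ]
[ 0.576 -0.194  0.308] [ 0.566 -0.192  0.309] [ 0.567 -0.17   0.282] [ 0.565 -0.168  0.281] [ 0.566 -0.156  0.265] [ 0.568
[... 1632 characters left out ...]
.176  0.285] [ 0.494 -0.179  0.284] [ 0.518 -0.177  0.285] [ 0.553 -0.198  0.311] [ 0.492 -0.18   0.281] [ 0.518 -0.178  0.283] [ 0.543 -0.175  0.284] [ 0.569 -0.2    0.312] [ 0.502 -0.182  0.282] [ 0.527 -0.179  0.283] [ 0.554 -0.202  0.309] [ 0.577 -0.198  0.308] [ 0.509 -0.182  0.28 ] [ 0.533 -0.181  0.283] [ 0.56  -0.203  0.308] [ 0.505 -0.183  0.277] [ 0.529 -0.183  0.281] [ 0.556 -0.205  0.307] [ 0.523 -0.181  0.275] [ 0.548 -0.181  0.279] [ 0.574 -0.203  0.304] [ 0.567 -0.19   0.288] [ 0.571 -0.15   0.245] [ 0.563 -0.129  0.216] [ 0.57  -0.103  0.186] 
mill
side (0.36, 0.47, 0.1, 0.19, 0.1, 0.13) 121 rect [432.9 157.1] [38.7 40.6] 7.8 zmed/max 0.1079 [0.101 0.113] mean [0.4335 0.1531]
```

View pics/c1.png

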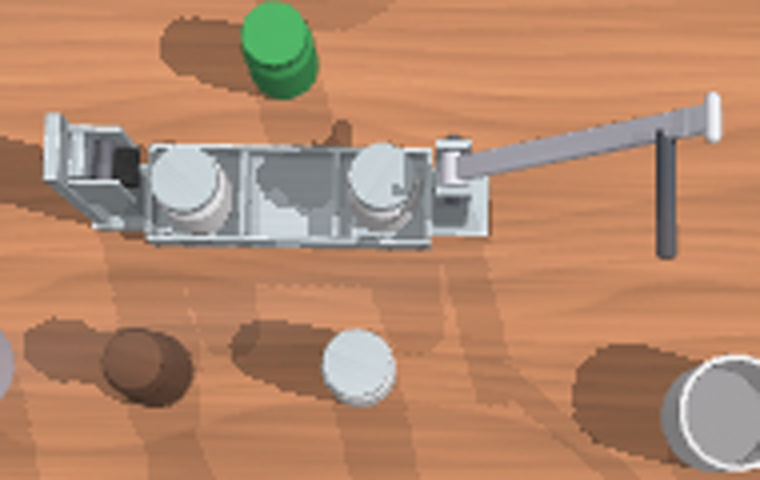

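View pics/c2.png

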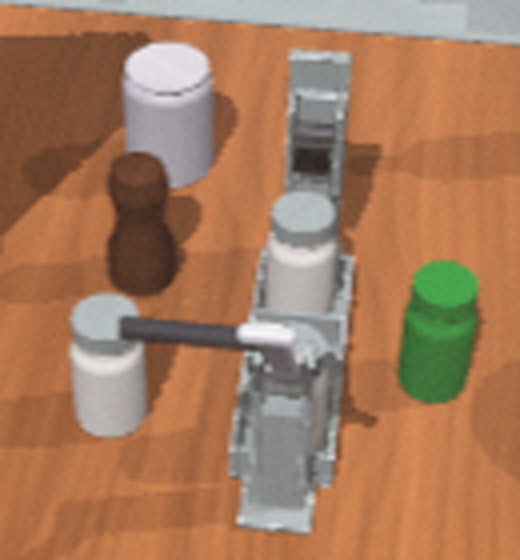

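The crop confirms the choice: the white jar with the steel lid stands free at top (229,231) / side (228,194), and the green one is the look-alike. The handle rod is at about (0.485–0.56, −0.178, 0.282), so the bar is at about 2.28 rad. Now I refine the rack yaw and work out the first moves.

```bash
cat > go.py <<'E'
from h import *
def rel(target,yaw):  # tool-axes shift & turn from present pose to target, tool down with tool x at yaw
    s=get_state(); q=s['orientation']; r=R.from_quat([q[1],q[2],q[3],q[0]])
    t=R.from_matrix(np.array([[np.cos(yaw),np.sin(yaw),0],[np.sin(yaw),-np.cos(yaw),0],[0,0,-1]]).T.T)
    print('tcp',s['tcp_pos'].round(4),'shift mm',(r.inv().apply(np.array(target)-s['tcp_pos'])*1000).round(1),'rotvec',(r.inv()*t).as_rotvec().round(3),'F',s['wrist_force'].round(1),'t',s['clock'])
E
python3 - <<'E'
from go import *
for n in("top","side"):
    P=cloud(n,np.load(f'pics/{n}0.npz')['d']).reshape(-1,3)
    m=(P[:,0]>.505)&(P[:,0]<.612)&(P[:,1]>-.035)&(P[:,1]<.168)&(P[:,2]>.026)&(P[:,2]<.038)
    p=P[m]; lo=[];hi=[]
    for y in np.arange(-.03,.165,.01):
        q=p[abs(p[:,1]-y)<.005]
        if len(q)>3: lo.append((y,q[:,0].min()));hi.append((y,q[:,0].max()))
    for e in(lo,hi):
        e=np.array(e); c=np.polyfit(e[:,0],e[:,1],1); print(n,'slope',c[0].round(4),'x at .067',np.polyval(c,.067).round(4),'res',np.std(e[:,1]-np.polyval(c,e[:,0])).round(4))
    # partition walls: profile in y near centre
    q=P[(abs(P[:,0]-.56)<.02)&(P[:,1]>.0)&(P[:,1]<.12)&(P[:,2]>.018)&(P[:,2]<.04)]
    print('part y',np.histogram(q[:,1],bins=np.arange(0,.121,.005))[0])
    # rod
    q=P[(P[:,0]>.48)&(P[:,0]<.545)&(P[:,1]>-.25)&(P[:,1]<-.12)&(P[:,2]>.2)]
    print('rod fit y(x),z(x)',np.polyfit(q[:,0]-.51,q[:,1],1).round(4),np.polyfit(q[:,0]-.51,q[:,2],1).round(4),q[:,0].min().round(4))
    # bar top
    q=P[(P[:,0]>.545)&(P[:,0]<.58)&(P[:,1]>-.19)&(P[:,1]<-.085)&(P[:,2]>.15)]
    print('bar x(y)',np.polyfit(q[:,1]+.05,q[:,0],1).round(4))
    q=P[(P[:,0]>.53)&(P[:,0]<.59)&(P[:,1]>.15)&(P[:,1]<.22)&(P[:,2]>.1)]
    print('catch x range',np.percentile(q[:,0],[1,99]).round(4),'y',np.percentile(q[:,1],[1,99]).round(4))
rel([.4335,.011,.15],1.571)
E
```

```text
top slope -0.0039 x at .067 0.5253 res 0.0006
top slope 0.1184 x at .067 0.59 res 0.0154
part y [ 0  0  3  1  1  0 20  7  0  0  0  0  0  0  0  0  0  0  0 11 16  2  4  1]
rod fit y(x),z(x) [ 0.0041 -0.1724] [0.013  0.2834] 0.4836
bar x(y) [0.0077 0.561 ]
catch x range [0.5378 0.5807] y [0.1517 0.2119]
side slope -0.0005 x at .067 0.5341 res 0.0208
side slope -0.0059 x at .067 0.5971 res 0.0008
part y [ 0  0  0  0  0  0  0  0  0  0  0  0  0  0  0  0  0  0  2 31  8 26 21  6]
rod fit y(x),z(x) [ 0.0103 -0.1795] [-2.000e-04  2.822e-01] 0.4854
bar x(y) [0.1365 0.5747]
catch x range [0.541  0.5829] y [0.1519 0.2075]
tcp [ 0.1704 -0.5493  0.2314] shift mm [ 417.3 -457.1   81.3] rotvec [ 0.    0.   -1.27] F [ 0.6 -0.6  0.7] t 1.0
```

Rack yaw is about 0. The bay centre is at (0.561, 0.067), with partition walls at y 0.033 and 0.100 as the sizes require. The jar is at (0.4335, 0.011) with its top at 0.099. First I turn the tool, then go above the jar.

>>> arm_command(moves=[1, 0, 0, 0, 0, 0, -0.182, 1, 0, 0, 0, 0, 0, -0.182, 1, 0, 0, 0, 0, 0, -0.182, 1, 0, 0, 0, 0, 0, -0.181, 1, 0, 0, 0, 0, 0, -0.181, 1, 0, 0, 0, 0, 0, -0.181, 1, 0, 0, 0, 0, 0, -0.181], newtons=30)

```text
clock: 1.88
tcp_pos: [0.1704, -0.5492, 0.2313]
orientation: [0.0, 0.705, 0.709, -0.0]
wrist_force: [-0.2, 0.1, 0.1]
finger_gap: 0.0854
grip_force: 0.0
```

>>> arm_command(moves=[1, 40, 20, 0, 0, 0, 0, 1, 40, 20, 0, 0, 0, 0, 1, 40, 20, 0, 0, 0, 0, 1, 40, 20, 0, 0, 0, 0, 1, 40, 20, 0, 0, 0, 0, 1, 40, 20, 0, 0, 0, 0, 1, 40, 20, 0, 0, 0, 0])

```text
clock: 2.75
tcp_pos: [0.3109, -0.268, 0.2315]
orientation: [0.0, 0.707, 0.707, 0.0]
wrist_force: [-0.3, 0.5, 0.8]
finger_gap: 0.0854
grip_force: 0.0
```

>>> arm_command(moves=[1, 40, 20, 5, 0, 0, 0, 1, 40, 20, 5, 0, 0, 0, 1, 40, 20, 10, 0, 0, 0, 1, 40, 20, 10, 0, 0, 0, 1, 40, 20, 10, 0, 0, 0, 1, 40, 15, 10, 0, 0, 0, 1, 40, 10, 10, 0, 0, 0, 1, 0, 0, 0, 0, 0, 0])

```text
clock: 3.75
tcp_pos: [0.4351, 0.013, 0.1706]
orientation: [-0.001, 0.705, 0.709, -0.0]
wrist_force: [-0.5, 0.4, -0.6]
finger_gap: 0.0853
grip_force: 0.0
```

```bash
python3 -c "
from go import *
rel([.4335,.011,.045],1.571); print(get_state()['joint_pos'].round(2))"
```

```text
tcp [0.4351 0.013  0.1706] shift mm [ -2.1  -1.5 125.6] rotvec [-0.001 -0.     0.004] F [-0.5  0.4 -0.6] t 3.75
[-0.16  0.08 -0.4   1.09  0.    1.41]
```

>>> arm_command(moves=[1, -2, -2, 25, 0, 0, 0, 1, 0, 0, 30, 0, 0, 0, 1, 0, 0, 30, 0, 0, 0, 1, 0, 0, 25, 0, 0, 0, 1, 0, 0, 15, 0, 0, 0, 1, 0, 0, 0, 0, 0, 0])

```text
clock: 4.5
tcp_pos: [0.4324, 0.0081, 0.0456]
orientation: [-0.001, 0.708, 0.707, -0.001]
wrist_force: [0.7, 0.6, 0.2]
finger_gap: 0.0855
grip_force: 0.0
```

>>> arm_command(moves=[-1, 0, 0, 0, 0, 0, 0, -1, 0, 0, 0, 0, 0, 0, -1, 0, 0, 0, 0, 0, 0, -1, 0, 0, 0, 0, 0, 0, -1, 0, 0, 0, 0, 0, 0, -1, 0, 0, 0, 0, 0, 0], newtons=30)

```text
clock: 5.25
tcp_pos: [0.4338, 0.0085, 0.0474]
orientation: [0.001, 0.707, 0.707, 0.0]
wrist_force: [-1.7, -1.0, 5.0]
finger_gap: 0.0512
grip_force: 30.4
```

Jar gripped at a gap of 51 mm. Lift, go over the bay, and check how it hangs.

>>> arm_command(moves=[-1, 0, 0, -15, 0, 0, 0, -1, 0, 0, -25, 0, 0, 0, -1, 0, 0, -30, 0, 0, 0, -1, 0, 0, -30, 0, 0, 0, -1, 10, 0, -20, 0, 0, 0, -1, 20, 0, 0, 0, 0, 0, -1, 20, 10, 0, 0, 0, 0, -1, 5, 20, 0, 0, 0, 0])

```text
clock: 6.25
tcp_pos: [0.4627, 0.0649, 0.1665]
orientation: [-0.0, 0.707, 0.708, -0.0]
wrist_force: [0.2, -1.0, -2.1]
finger_gap: 0.0507
grip_force: 32.5
```

>>> arm_command(moves=[-1, 0, 30, 0, 0, 0, 0, -1, 0, 30, 0, 0, 0, 0, -1, 0, 25, 0, 0, 0, 0, -1, 0, 10, 0, 0, 0, 0, -1, 0, 2, 0, 0, 0, 0, -1, 0, 0, 0, 0, 0, 0, -1, 0, 0, 0, 0, 0, 0])

```text
clock: 7.12
tcp_pos: [0.5595, 0.0638, 0.1664]
orientation: [-0.0, 0.707, 0.707, -0.0]
wrist_force: [-0.2, -0.0, -3.1]
finger_gap: 0.0505
grip_force: 32.5
```

```bash
python3 - <<'E'
from go import *
rel([.561,.067,.16],1.571)
ims=[]
for n in("top","side"):
    im,d=read_camera(n); np.savez(f'pics/{n}1.npz',im=im,d=d)
    u,v=map(int,proj(n,[.561,.067,.12])); ims.append(cv2.resize(im[max(0,v-60):v+60,max(0,u-60):u+60],(400,400),interpolation=2)); print(n,u,v)
cv2.imwrite('pics/l1.png',np.hstack(ims))
E
```

```text
tcp [0.5595 0.0638 0.1664] shift mm [3.2 1.5 6.4] rotvec [-0.  0. -0.] F [-0.2 -0.  -3.1] t 7.125
top 209 182
side 274 163
```

View pics/l1.png

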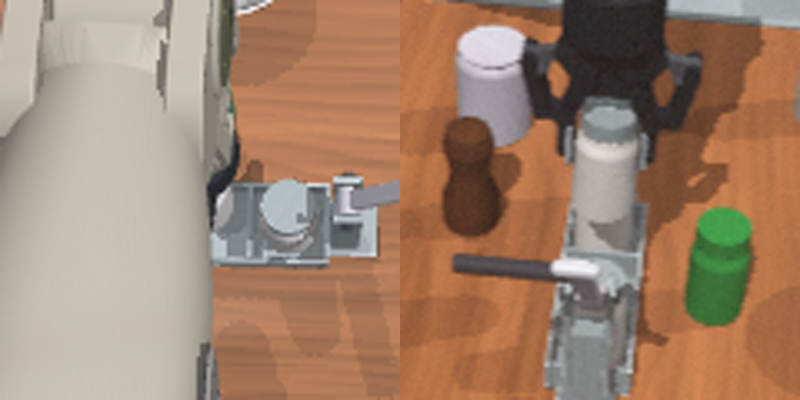

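The side view shows the jar hanging upright between the fingers over the rack, with its lid at about (607,125) in the crop. The top view is blocked by the arm. I check its position from the side depth.

```bash
python3 - <<'E'
from go import *
P0=cloud('side',np.load('pics/side0.npz')['d']);P=cloud('side',np.load('pics/side1.npz')['d'])
def body(P,x,y,z0,z1,nm):
    m=(abs(P[...,0]-x)<.028)&(abs(P[...,1]-y)<.04)&(P[...,2]>z0)&(P[...,2]<z1); q=P[m]
    from scipy.optimize import least_squares
    r=least_squares(lambda c:np.hypot(q[:,0]-c[0],q[:,1]-c[1])-.026,[x,y+.01],loss='soft_l1',f_scale=.002)
    print(nm,len(q),r.x.round(4),'rms',np.sqrt(np.mean(r.fun**2)).round(4))
body(P0,.4335,.0,.015,.06,'loose at start')
body(P,.561,.055,.124,.18,'held')
q=P[(abs(P[...,0]-.561)<.015)&(abs(P[...,1]-.065)<.03)&(P[...,2]>.2)]; print('lid z',np.percentile(q[:,2],[50,90,98]).round(3))
E
```

```text
loose at start 196 [0.4344 0.0099] rms 0.0013
held 300 [0.5616 0.0654] rms 0.0012
lid z [0.246 0.428 0.432]
```

>>> arm_command(moves=[-1, 1.5, 0, 20, 0, 0, 0, -1, 0, 0, 25, 0, 0, 0, -1, 0, 0, 25, 0, 0, 0, -1, 0, 0, 20, 0, 0, 0, -1, 0, 0, 15, 0, 0, 0, -1, 0, 0, 5, 0, 0, 0, -1, 0, 0, 0, 0, 0, 0])

```text
clock: 8.1
tcp_pos: [0.5604, 0.0652, 0.0564]
orientation: [0.0, 0.707, 0.707, -0.0]
wrist_force: [1.0, -0.5, -3.0]
finger_gap: 0.0506
grip_force: 32.5
```

>>> arm_command(moves=[-1, 0, 0, 1.5, 0, 0, 0, -1, 0, 0, 1.5, 0, 0, 0, -1, 0, 0, 0, 0, 0, 0])

```text
clock: 8.48
tcp_pos: [0.5604, 0.0653, 0.0535]
orientation: [0.0, 0.707, 0.707, 0.0]
wrist_force: [-1.2, 0.8, -3.5]
finger_gap: 0.0508
grip_force: 32.5
```

>>> arm_command(moves=[-1, 0, 0, 1, 0, 0, 0, -1, 0, 0, 1, 0, 0, 0, -1, 0, 0, 0, 0, 0, 0])

```text
clock: 8.85
tcp_pos: [0.5604, 0.0653, 0.0515]
orientation: [0.0, 0.707, 0.707, 0.0]
wrist_force: [-1.9, -0.3, -1.6]
finger_gap: 0.0507
grip_force: 32.7
```

>>> arm_command(moves=[-1, 0, 0, 1, 0, 0, 0, -1, 0, 0, 0, 0, 0, 0])

```text
clock: 9.1
tcp_pos: [0.5605, 0.0653, 0.0514]
orientation: [0.0, 0.707, 0.707, 0.0]
wrist_force: [-2.1, 0.5, 7.0]
finger_gap: 0.0509
grip_force: 33.3
```

Jar has touched the floor (7 N). Release and rise.

>>> arm_command(moves=[0, 0, 0, 0, 0, 0, 0, 1, 0, 0, 0, 0, 0, 0, 1, 0, 0, 0, 0, 0, 0, 1, 0, 0, -20, 0, 0, 0, 1, 0, 0, -40, 0, 0, 0, 1, 0, 0, -50, 0, 0, 0, 1, 0, 0, -50, 0, 0, 0, 1, 0, 0, -50, 0, 0, 0])

```text
clock: 10.1
tcp_pos: [0.5603, 0.0653, 0.2618]
orientation: [0.0, 0.707, 0.707, 0.0]
wrist_force: [1.5, -0.2, -0.2]
finger_gap: 0.0852
grip_force: 0.0
```

>>> arm_command(moves=[-1, 0, -10, -50, 0, 0, 0, -1, -20, -10, -50, 0, 0, 0, -1, -45, -10, 0, 0, 0, 0, -1, -45, -10, 0, 0, 0, 0, -1, -45, -10, 0, 0, 0, 0, -1, -45, -10, 0, 0, 0, 0, -1, -45, 0, 0, 0, 0, 0, -1, -45, 0, 0, 0, 0, 0])

```text
clock: 11.1
tcp_pos: [0.5002, -0.2263, 0.3604]
orientation: [0.0, 0.707, 0.707, 0.0]
wrist_force: [0.0, -0.1, 0.5]
finger_gap: 0.0
grip_force: 0.0
```

```bash
python3 - <<'E'
from go import *
ims=[]
for n in("top","side"):
    im,d=read_camera(n); np.savez(f'pics/{n}2.npz',im=im,d=d)
    u,v=map(int,proj(n,[.561,.03,.12])); ims.append(cv2.resize(im[max(0,v-75):v+75,max(0,u-75):u+75],(400,400),interpolation=2)); print(n,u,v)
cv2.imwrite('pics/l2.png',np.hstack(ims))
rel([.501,-.224,.262],1.571)
E
```

```text
top 223 182
side 273 172
tcp [ 0.5003 -0.2288  0.3592] shift mm [ 4.9  0.8 97.2] rotvec [-0.001  0.001 -0.005] F [ 0.6  0.5 -0.4] t 11.2
```

View pics/l2.png

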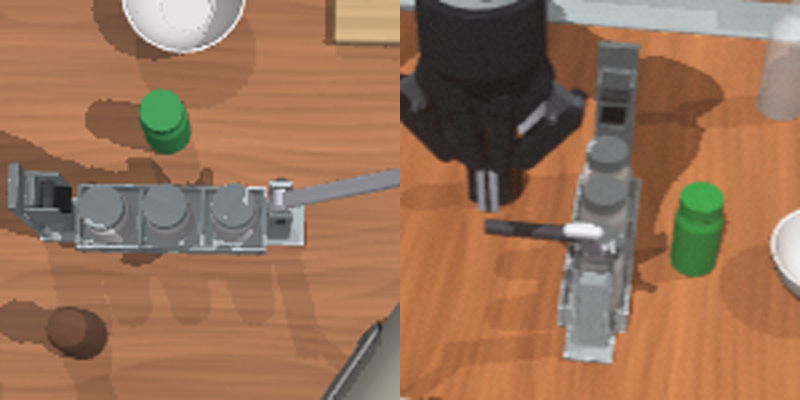

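The top crop shows all three jars standing in their bays at (100,207), (165,207) and (235,205). Before swinging, I check the shut gripper's sideways extent from depth.

```bash
python3 - <<'E'
from go import *
d=np.load('pics/side2.npz'); P=cloud('side',d['d']); I=d['im'].astype(int).sum(-1)
m=(abs(P[...,1]+.226)<.07)&(P[...,2]>.34)&(P[...,2]<.6)&(abs(P[...,0]-.5)<.12); q=P[m]
for z in np.arange(.35,.6,.015):
    s=q[abs(q[:,2]-z)<.0075]
    if len(s): print(round((z-.359)*1000),'x off',((s[:,0].min()-.5)*1000).round(),((s[:,0].max()-.5)*1000).round(),'y',((s[:,1].min()+.228)*1000).round(),((s[:,1].max()+.228)*1000).round(),len(s))
E
```

```text
6 x off -11.0 16.0 y -18.0 -1.0 53
21 x off -11.0 17.0 y -17.0 2.0 108
36 x off -16.0 20.0 y -19.0 0.0 98
51 x off -35.0 39.0 y -20.0 7.0 344
66 x off -48.0 52.0 y -24.0 6.0 316
81 x off -58.0 64.0 y -24.0 5.0 422
96 x off -58.0 64.0 y -26.0 8.0 562
111 x off -39.0 46.0 y -27.0 1.0 348
126 x off -34.0 40.0 y -43.0 -1.0 132
141 x off -34.0 40.0 y -44.0 -0.0 394
156 x off -34.0 40.0 y -44.0 3.0 417
171 x off -35.0 39.0 y -44.0 10.0 596
186 x off -32.0 38.0 y -42.0 -0.0 316
201 x off -33.0 40.0 y -44.0 3.0 488
216 x off -33.0 40.0 y -44.0 2.0 526
231 x off -46.0 38.0 y -42.0 1.0 592
```

The knuckles reach ±61 mm at 75–105 mm above the tip. So I push the rod near its free end (x ≈ 0.496), with the tip about 12 mm below the rod axis, which keeps the bar clear.

>>> arm_command(moves=[-1, 0, -4, 20, 0, 0, 0, -1, 0, 0, 30, 0, 0, 0, -1, 0, 0, 30, 0, 0, 0, -1, 0, 0, 15, 0, 0, 0, -1, 15, 0, 0, 0, 0, 0, -1, 12, 0, -1, 0, 0, 0, -1, 7, 0, -1, 0, 0, 0, -1, 0, 0, 0, 0, 0, 0])

```text
clock: 12.2
tcp_pos: [0.497, -0.1903, 0.2687]
orientation: [0.001, 0.707, 0.707, 0.0]
wrist_force: [-0.8, -0.3, 0.7]
finger_gap: 0.0001
grip_force: 0.0
```

>>> arm_command(moves=[-1, 14, 0, -10, 0, 0, 0, -1, 14, 0, -10, 0, 0, 0, -1, 17, 0, -9, 0, 0, 0, -1, 18, 0, -7, 0, 0, 0, -1, 18, 0, -5, 0, 0, 0, -1, 19, 0, -3, 0, 0, 0, -1, 0, 0, 0, 0, 0, 0])

```text
clock: 13.08
tcp_pos: [0.496, -0.0885, 0.3111]
orientation: [-0.001, 0.706, 0.708, 0.0]
wrist_force: [0.3, -0.2, 0.0]
finger_gap: -0.0001
grip_force: 0.0
```

```bash
cat > bar.py <<'E'
from go import *
def bar(k):
    d={}
    for n in("top","side"):
        im,dd=read_camera(n); np.savez(f'pics/{n}{k}.npz',im=im,d=dd); P=cloud(n,dd)
        q=P[(abs(P[...,0]-.561)<.007)&(P[...,2]>.125)&(P[...,2]<.4)&(P[...,1]>-.3)&(P[...,1]<.17)]
        rel_=q-[.561,-.051,.134]; r=np.hypot(rel_[:,1],rel_[:,2]); s=rel_[(r>.06)&(r<.225)]
        a=np.arctan2(s[:,2],s[:,1]); print(n,len(s),'angle pct',np.percentile(a,[5,25,50,75,95]).round(3))
E
python3 -c "
from bar import *
bar(3); rel([.496,-.055,.3115],1.571)"
```

```text
top 8 angle pct [-0.041 -0.039 -0.035 -0.031 -0.021]
side 314 angle pct [1.694 1.704 1.715 1.733 1.769]
tcp [ 0.496  -0.0898  0.3107] shift mm [34.8  0.  -0.8] rotvec [-0.001 -0.001  0.001] F [-0.3 -0.4  0.7] t 13.175
```

The bar follows; it is now at about 1.7 rad, as planned. Continue to 0.6 rad.

>>> arm_command(moves=[-1, 18, 0, -1, 0, 0, 0, -1, 18, 0, 0, 0, 0, 0, -1, 19, 0, 3, 0, 0, 0, -1, 19, 0, 4, 0, 0, 0, -1, 17, 0, 6, 0, 0, 0, -1, 17, 0, 8, 0, 0, 0, -1, 16, 0, 9, 0, 0, 0, -1, 16, 0, 11, 0, 0, 0])

```text
clock: 14.18
tcp_pos: [0.4963, 0.0504, 0.2705]
orientation: [0.0, 0.707, 0.707, -0.0]
wrist_force: [1.2, -0.0, 0.3]
finger_gap: 0.0001
grip_force: 0.9
```

>>> arm_command(moves=[-1, 14, 0, 13, 0, 0, 0, -1, 13, 0, 14, 0, 0, 0, -1, 12, 0, 15, 0, 0, 0, -1, 0, 0, 0, 0, 0, 0])

```text
clock: 14.68
tcp_pos: [0.4952, 0.0892, 0.2275]
orientation: [-0.001, 0.707, 0.708, -0.001]
wrist_force: [0.3, -0.1, -0.0]
finger_gap: 0.0003
grip_force: 0.0
```

```bash
python3 -c "
from bar import *
bar(4); rel([.506,.106,.27],1.571)"
```

```text
top 179 angle pct [0.587 0.604 0.615 0.634 0.655]
side 331 angle pct [0.593 0.608 0.618 0.639 0.685]
tcp [0.4963 0.0885 0.2291] shift mm [ 17.6   9.7 -40.9] rotvec [-0.001 -0.     0.   ] F [0.6 0.4 0.3] t 14.775
```

>>> arm_command(moves=[-1, -6, 0, -10, 0, 0, 0, -1, 0, 5, -20, 0, 0, 0, -1, 10, 5, -15, 0, 0, 0, -1, 20, 0, 0, 0, 0, 0, -1, 0, 0, 15, 0, 0, 0, -1, 0, 0, 10, 0, 0, 0, -1, 3, 0, 10, 0, 0, 0, -1, 4, 0, 10, 0, 0, 0])

```text
clock: 15.78
tcp_pos: [0.5063, 0.1192, 0.2286]
orientation: [-0.0, 0.707, 0.707, 0.0]
wrist_force: [-0.5, 1.4, 1.9]
finger_gap: 0.0003
grip_force: 0.7
```

>>> arm_command(moves=[-1, 4, 0, 12, 0, 0, 0, -1, 4, 0, 12, 0, 0, 0, -1, 4, 0, 12, 0, 0, 0, -1, 3, 0, 10, 0, 0, 0, -1, 2, 0, 8, 0, 0, 0, -1, 0, 0, 0, 0, 0, 0])

```text
clock: 16.52
tcp_pos: [0.5058, 0.1362, 0.1744]
orientation: [-0.0, 0.707, 0.707, -0.001]
wrist_force: [0.4, 0.1, -0.3]
finger_gap: -0.0003
grip_force: 0.0
```

```bash
python3 -c "
from bar import *
bar(5); rel([.506,.137,.175],1.571)"
```

```text
top 264 angle pct [0.185 0.197 0.21  0.227 0.581]
side 280 angle pct [0.191 0.202 0.217 0.241 0.635]
tcp [0.5063 0.1362 0.1753] shift mm [ 0.8 -0.3  0.3] rotvec [-0.  0. -0.] F [ 0.   0.  -0.2] t 16.625
```

>>> arm_command(moves=[-1, 0, 0, 2, 0, 0, 0, -1, 0, 0, 2, 0, 0, 0, -1, 0, 0, 2, 0, 0, 0, -1, 0, 0, 1, 0, 0, 0])

```text
clock: 17.12
tcp_pos: [0.5064, 0.1363, 0.1682]
orientation: [0.0, 0.707, 0.707, 0.0]
wrist_force: [0.6, 0.7, 1.2]
finger_gap: -0.0001
grip_force: 0.4
```

>>> arm_command(moves=[-1, 0, 0, 1, 0, 0, 0, -1, 0, 0, 1, 0, 0, 0, -1, 0, 0, 1, 0, 0, 0])

```text
clock: 17.5
tcp_pos: [0.5063, 0.1363, 0.1652]
orientation: [0.0, 0.707, 0.707, -0.0]
wrist_force: [-0.1, 0.7, 1.3]
finger_gap: -0.0001
grip_force: 0.4
```

>>> arm_command(moves=[-1, 0, 0, 1, 0, 0, 0, -1, 0, 0, 1, 0, 0, 0, -1, 0, 0, 1, 0, 0, 0])

```text
clock: 17.88
tcp_pos: [0.5063, 0.1363, 0.1622]
orientation: [0.0, 0.707, 0.707, -0.0]
wrist_force: [-0.3, -0.2, 0.5]
finger_gap: -0.0001
grip_force: 0.4
```

>>> arm_command(moves=[-1, 0, 0, 1, 0, 0, 0, -1, 0, 0, 1, 0, 0, 0, -1, 0, 0, 1, 0, 0, 0])

```text
clock: 18.25
tcp_pos: [0.5064, 0.1363, 0.1592]
orientation: [0.0, 0.707, 0.707, -0.0]
wrist_force: [-0.8, 0.4, 1.6]
finger_gap: -0.0
grip_force: 0.3
```

>>> arm_command(moves=[-1, 0, 0, 1, 0, 0, 0, -1, 0, 0, 1, 0, 0, 0, -1, 0, 0, 1, 0, 0, 0])

```text
clock: 18.62
tcp_pos: [0.5063, 0.1363, 0.1562]
orientation: [0.0, 0.707, 0.707, -0.0]
wrist_force: [0.5, 0.4, 2.0]
finger_gap: -0.0001
grip_force: 0.3
```

>>> arm_command(moves=[-1, 0, 0, 1, 0, 0, 0, -1, 0, 0, 1, 0, 0, 0])

```text
clock: 18.88
tcp_pos: [0.5063, 0.1363, 0.1542]
orientation: [0.0, 0.707, 0.707, -0.0]
wrist_force: [0.3, 0.1, 1.1]
finger_gap: -0.0
grip_force: 0.3
```

>>> arm_command(moves=[-1, 0, 0, 1, 0, 0, 0, -1, 0, 0, 1, 0, 0, 0])

```text
clock: 19.12
tcp_pos: [0.5064, 0.1362, 0.1522]
orientation: [0.0, 0.707, 0.707, -0.0]
wrist_force: [0.6, 1.0, 0.7]
finger_gap: -0.0004
grip_force: 0.3
```

>>> arm_command(moves=[-1, 0, 0, 1, 0, 0, 0, -1, 0, 0, 1, 0, 0, 0])

```text
clock: 19.38
tcp_pos: [0.5064, 0.1363, 0.1502]
orientation: [0.0, 0.707, 0.707, -0.0]
wrist_force: [0.7, 0.7, 0.6]
finger_gap: -0.0002
grip_force: 0.3
```

>>> arm_command(moves=[-1, 0, 0, 1, 0, 0, 0, -1, 0, 0, 1, 0, 0, 0])

```text
clock: 19.62
tcp_pos: [0.5065, 0.1363, 0.1491]
orientation: [0.0, 0.707, 0.707, 0.0]
wrist_force: [-2.8, 0.7, 11.0]
finger_gap: -0.0002
grip_force: 5.0
```

>>> arm_command(moves=[-1, 0, 0, 1, 0, 0, 0, -1, 0, 0, 1, 0, 0, 0])

```text
clock: 19.88
tcp_pos: [0.5066, 0.1363, 0.1483]
orientation: [0.001, 0.707, 0.707, 0.001]
wrist_force: [-5.4, 0.5, 14.2]
finger_gap: 0.0002
grip_force: 7.5
```

>>> arm_command(moves=[-1, 0, 0, 1, 0, 0, 0, -1, 0, 0, 1, 0, 0, 0])

```text
clock: 20.12
tcp_pos: [0.5065, 0.1365, 0.1459]
orientation: [0.0, 0.707, 0.707, 0.001]
wrist_force: [-3.1, 1.7, 9.9]
finger_gap: -0.0001
grip_force: 4.5
```

Roller met at z ≈ 0.149 (14 N) and now yielding. I expect the snap at about 0.143 and home at about 0.137. Single millimetres from here.

>>> arm_command(moves=[-1, 0, 0, 1, 0, 0, 0, -1, 0, 0, 0, 0, 0, 0])

```text
clock: 20.38
tcp_pos: [0.5064, 0.1365, 0.1439]
orientation: [0.0, 0.707, 0.707, 0.0]
wrist_force: [-2.0, 1.7, 3.8]
finger_gap: -0.0003
grip_force: 2.0
```

>>> arm_command(moves=[-1, 0, 0, 1, 0, 0, 0, -1, 0, 0, 0, 0, 0, 0])

```text
clock: 20.62
tcp_pos: [0.5062, 0.136, 0.1417]
orientation: [0.0, 0.707, 0.707, -0.001]
wrist_force: [0.5, 0.2, -0.2]
finger_gap: 0.0001
grip_force: 0.0
```

>>> arm_command(moves=[-1, 0, 0, 1, 0, 0, 0, -1, 0, 0, 0, 0, 0, 0])

```text
clock: 20.88
tcp_pos: [0.5062, 0.1361, 0.1409]
orientation: [-0.0, 0.707, 0.707, -0.0]
wrist_force: [-0.0, -0.1, 0.5]
finger_gap: -0.0
grip_force: 0.0
```

The force fell to zero at z ≈ 0.142: the roller snapped over and drove the bar away from the tip. Lift off and check.

>>> arm_command(moves=[-1, 0, 0, -20, 0, 0, 0, -1, 0, 0, -40, 0, 0, 0, -1, 0, -10, -50, 0, 0, 0, -1, -30, -20, -50, 0, 0, 0, -1, -50, -20, 0, 0, 0, 0, -1, -50, -10, 0, 0, 0, 0, -1, -50, 0, 0, 0, 0, 0, -1, -50, 0, 0, 0, 0, 0])

```text
clock: 21.88
tcp_pos: [0.446, -0.0953, 0.3015]
orientation: [0.0, 0.707, 0.707, 0.0]
wrist_force: [0.6, 0.1, -0.6]
finger_gap: -0.0001
grip_force: 0.0
```

```bash
python3 - <<'E'
from bar import *
bar(6)
ims=[]
for n in("top","side"):
    d=np.load(f'pics/{n}6.npz'); im=d['im']; P=cloud(n,d['d'])
    q=P[(P[...,0]>.486)&(P[...,0]<.535)&(P[...,1]>.11)&(P[...,1]<.165)&(P[...,2]>.115)&(P[...,2]<.2)]; print(n,'rod',len(q),np.median(q,0).round(4),'top z',np.percentile(q[:,2],90).round(4))
    u,v=map(int,proj(n,[.561,.06,.12])); ims.append(cv2.resize(im[max(0,v-70):v+70,max(0,u-70):u+70],(400,400),interpolation=2))
    for l,(x,y) in dict(mill=(.432,.16),mug=(.40,-.25)).items():
        P0=cloud(n,np.load(f'pics/{n}0.npz')['d'])
        print(l,[A[(abs(A[...,0]-x)<.06)&(abs(A[...,1]-y)<.06)&(A[...,2]>.07)&(A[...,2]<.13)].mean(0).round(4) for A in(P0,P)])
cv2.imwrite('pics/l6.png',np.hstack(ims))
E
```

```text
top 299 angle pct [-0.008  0.004  0.014  0.032  0.068]
side 184 angle pct [-0.     0.008  0.018  0.03   0.062]
top rod 81 [0.5111 0.1385 0.1353] top z 0.1385
mill [array([0.4298, 0.16  , 0.1068]), array([0.4304, 0.16  , 0.1068])]
mug [array([ 0.4068, -0.2565,  0.0848]), array([ 0.4041, -0.2686,  0.0837])]
side rod 72 [0.5114 0.1318 0.1344] top z 0.1368
mill [array([0.4345, 0.1483, 0.0984]), array([0.4349, 0.1481, 0.0989])]
mug [array([ 0.408 , -0.2577,  0.0826]), array([ 0.408 , -0.2579,  0.0824])]
```

View pics/l6.png

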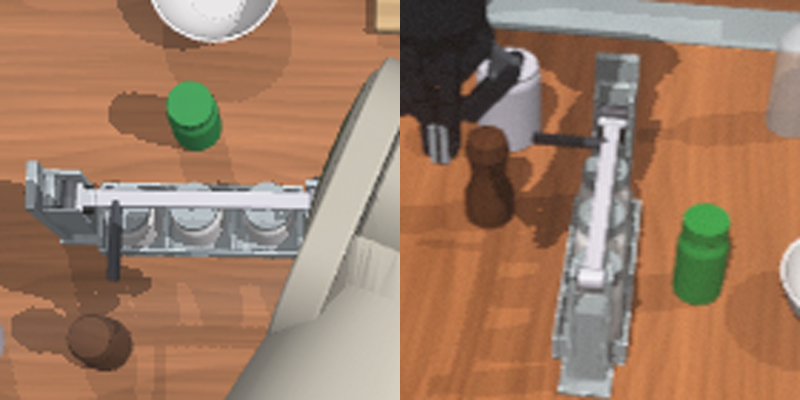

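The bar lies level over the three lids with its nose under the roller block (side crop (612,122), rod at (570,140)). The rod top is at 0.137, which is 12 mm below where it met the roller, matching the predicted shut place. The jars stand, and the mill and mug have not moved.

```bash
python3 -c "
from workcell import *
print(hand_in())"
```

```text
the job is handed in; nothing more can be done
None
```

The white jar stands in the middle bay and the keeper bar is latched under its catch with a peak reading of about 14 N; the job was handed in at about 22 s, and hand-in returned no verdict.

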